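# Hold a drawer pull against the sprung plate of a screwing jig

## Robot

A 7-joint arm with a two-finger parallel gripper is mounted at the origin on a cart in front of the work surface, level with it; the furniture and walls round the work are solid. World frame = base frame: x ahead of the robot, y to its left, z up, the work surface at z = 0. Lengths are in m, angles in rad, forces in N, time in s.
With the tool pointing down it reaches from about 0.35 to 0.9 m from the base axis. Payload 8.1 kg.
Tool frame: the origin (TCP) lies at the very end of the fingers, on their centre line; the grasp point (between the pads) lies 19 mm behind it (arm.grasp_offset is the distance from the TCP to the grasp point, in m); z points along the fingers, y is the direction in which the jaws open and shut (so a half turn about z gives the same grasp; the last joint's range is limited). The gripper opens to 92 mm and grips with 3 to 60 N. Pads are 19 mm wide; open, the fingers measure 130 mm over their backs; the gripper's body (75 mm by 190 mm) begins 47 mm behind the grasp point.
Start: joints at [-1.43, 0.434, 0.025, 1.573, -0.012, 1.134, -0.075], TCP at [0.151, 0.607, 0.227] pointing down, gripper open.
Joint ranges: [-2.62, 2.62], [-0.44, 2.09], [-1.27, 1.32], [0.08, 2.57], [-1.32, 4.46], [0.12, 2], [-2.74, 2.74]. Speed limits (rad/s): [2.22, 2.22, 3.01, 3.01, 3.14, 3.14, 3.14].

## Interface

Orientations are given as a rotation vector (axis times angle).
In Python, from cell import arm, eyes, workorder gives the robot as it stands.
- The arm moves only by the shell command python3 -m inch 'ROWS' [FORCE]. ROWS is JSON, a list that holds one entry, the list of rows, each a list of 5 numbers: the closure, from 0 (fully open) to 1 (shut), then the shift along the tool's x, y, z in mm, then the turn about the tool's z in degrees. A call has 1 to 12 rows; each row shifts and turns the pose as measured when the row begins, along the tool's axes as they then stand; what a row does not reach is not made up. A row lasts 1/10 s, in which the tool goes at most 50 mm and 8.59 degrees, less where a joint would pass 70% of its speed; a pose out of reach is approached as far as the arm can. A call with a gripper value outside its range is refused whole. The fingers move at their own pace and stop on an object; FORCE is the grip in N (left out, the last holds). Time passes only in rows, so rows that do not move let the fingers close. It gives the time, the measured TCP pose, the force and the opening at its end, in the units of the state.
- arm.observe(): the state, without advancing time (a new reading comes with each control period).
- eyes.get_image(name): name is "scene" or "top"; returns a dict with "frame" (480x640x3 uint8, blue, green, red), "intrinsics" (3x3 intrinsics, pixels), "k1" (the pictures are not rectified: a ray, as slopes to the right and down, at radius r is drawn at 1 + k1 r^2 times it, then the intrinsics apply), "rvec" (rotation vector, rad) and "tvec" (3), from world to camera coordinates, as OpenCV has them. Camera axes: x right, y down, z forward; pixel columns grow to the right and rows downward; lengths in m; the calibration is good to about 2 mm. A picture is of the moment at which its call begins. There is no depth.
- workorder.sign_off(): hands the job in, once; it reports no verdict.
The state is a dict: "clock": time; "joints": joint angles; "dq": joint speeds; "joint_efforts": joint torques, N m; "position": TCP position; "ee_rot": TCP orientation; "force": force on the tool from outside, world axes, zero at the start; "ft_torque": the same for the moment, N m; "width": opening from 0.0 (shut) to 1.0 (fully open).
Only numpy, scipy, OpenCV 4.12 (cv2) and the standard library are available. Lean on these libraries where they do the work, as an engineer would, in place of code of your own. Each camera call takes 0.05 s, during which the arm holds its last target.

## Task

Slide the small vise's jaw well open by its black post (at least 25 mm), lift the wooden drawer pull up out of the vise, and stand it upright on the bed of the screwing jig, centred, with its flat back flush against the sprung face plate. Push it steadily against the plate, with about 10 N, so that the front of the plate stays between the two dark lines on the bed and never runs to the end of its travel. The program finishes while the robot is still holding and pushing it there, so that someone can drive the screws from behind; leave the other things alone and the jaw open.

Things in the scene. Friction and masses are not known exactly. Their poses are not given: they have to be found in the camera images.
- vise: Dark steel drill vise, fixed. Base 90 (x) x 190 (y) x 12 mm high, from x -45 to +45, y -70 to +120 mm; origin on the worktop under the place of the pull; z up. Jaws 20 mm high stand on it: the fixed one at -y (its face at y = -40 mm), the sliding one at +y. The pull stands between them on the base (z = 12 mm) at about x = 15, y = 0, turned like the vise, rib to -x.
- jaw (a joint): Opening of the vise's sliding jaw in m: about 0 to 0.004 at the start (face within 5 mm of the pull), grows as the jaw slides to the vise's +y, end stop at 0.032. It needs about 2 N and stays where it is left.
- jaw_post (a point): Centre of the top of the black post on the sliding jaw, about 80 mm above the worktop; moves with the jaw. The post is square, 16 x 16 mm, and stands 48 mm above the jaw. Sides parallel to the vise's x and y axes. The near end of the pull is about 29 mm from the post's near side when the jaw is closed.
- pull: Light wooden drawer pull, a T seen from above, 52 mm high, 140 g (varies), loose. Back plate 14 (x) x 80 (y) mm, with two small dark screw holes at y = +-25 mm; origin at the centre of the plate's underside, so its flat back is at x = +7 mm. A grip rib 22 mm thick (in y) runs from the plate to x = -53 mm, full height, with a rounded end; a good grasp is across the rib at x = -30 mm near the top. z up.
- jig: Plywood screwing jig, fixed. Bed 160 (x) x 128 (y) x 12 mm high, origin at the centre of its underside; z up, +x is the pushing direction. The aluminium face plate stands across it, front at x = 10 mm when free; spring housing behind from x = 55 mm. The bed before the plate is flat and free. Dark lines on it beside both ends of the plate, at x = 16 and 26 mm. A tall cupboard rises about 0.2 m to its +y side.
- stop (a joint): How far the face plate has been pushed back in m: 0 free, end of travel 0.025. A spring of 900 N/m without preload pushes it back, so 0.006 to 0.016 (front between the dark lines) is about 5 to 14 N and 0.011 is 10 N.
- stop_face (a point): Middle of the lower edge of the face plate's front, at bed height (12 mm above the worktop); moves with the plate. x is the pushing direction (into the plate), y along the plate, z up. The plate is 96 mm wide and 56 mm high. With the pull flush against it the pull's origin is at x = -7 mm, y = 0, z = 0 of this frame.
- pepper_mill: Wooden pepper mill, 58 mm wide, 170 mm high, standing behind the work; origin under its centre. Leave alone.
- salt_shaker: Salt shaker, 44 mm wide, 90 mm high, behind the work; origin under its centre. Leave alone.
- tumbler: Clear glass tumbler, 81 mm wide, 86 mm high, behind the work; origin under its centre. Leave alone.
- screwdriver: Screwdriver with black handle, 180 mm long, lying behind the work. Leave alone.
Things that resemble listed ones, but are neither listed nor needed, are in the scene too. There is more than one size of the pull; the one meant has the size given above.

How it is judged:
On the way, in this order (a step that is already met when the one before it is completed fails the run):
1. the jaw is slid open at least 25 mm with the pull still standing in the vise (value of joint jaw above 0.025 m and height (world z) of pull below 0.02 m), for 0.1 s.
2. the pull is lifted clear above the jaws by the fingers (height (world z) of pull above 0.04 m and contact force between the fingers and pull above 0.5 N), for 0.1 s.
3. the pull is pressed squarely on the face plate, plate between the lines, for one and a half seconds (value of joint stop between 0.006 and 0.016 m and contact force between pull and stop between 4 and 18 N and contact force between the fingers and pull above 1 N and y of pull in the frame of stop_face between -0.01 and 0.01 m and z of pull in the frame of stop_face below 0.007 m and x of pull in the frame of stop_face between -0.013 and 0 m and angle between the x axis of pull and the x axis of stop_face, either way round below 0.09 rad and angle between pull's own z axis and vertical below 0.09 rad), for 1.5 s.
At the end, for the whole second after the job is handed in: Robot still holding: fingers press the pull on the face plate with 4 to 18 N, plate pushed back 6 to 16 mm and still; pull within 10 mm of its middle, at most 7 mm off the bed, square and upright within 0.09 rad, back to the plate; jaw at least 25 mm open (all of step 3 and linear speed of pull below 0.01 m/s and value of joint jaw above 0.025 m); the arm keeps its last pose, push and grip.
It fails at once if the face plate is driven to the end of its travel (more than 23 mm) (value of joint stop above 0.023 m).
It fails at once if the pepper mill is moved more than 20 mm (distance of pepper_mill from where it was at the start of the episode above 0.02 m).
It fails at once if the salt shaker is moved more than 20 mm (distance of salt_shaker from where it was at the start of the episode above 0.02 m).
It fails at once if the tumbler is moved more than 20 mm (distance of tumbler from where it was at the start of the episode above 0.02 m).
It fails at once if the screwdriver is moved more than 20 mm (distance of screwdriver from where it was at the start of the episode above 0.02 m).
It also fails if it takes over 72 s, if anything falls off the work surface, if the arm or the gripper's body presses on something with over 40 N, if the wrist force passes 120 N, or if a joint passes its speed limit or range.

## Working session

There is one attempt and no reset: what is moved stays moved. The work goes in short steps, Python scripts to look and compute and a shell command to move; the robot and the scene stay as the last step left them, time stands still between calls to the robot, and variables do not carry over. Pictures are saved under pics/ and viewed, and the job is handed in when it is done.

```bash
mkdir -p pics; ls; python3 - <<'E'
from cell import arm, eyes, workorder
import cv2
for n in("scene","top"):
    d=eyes.get_image(n); cv2.imwrite(f"pics/{n}0.png",d["frame"]); print(n,d["intrinsics"],d["k1"],d["rvec"],d["tvec"])
print(arm.observe(),arm.grasp_offset)
E
```

```text
pics
scene [[456.72147176   0.         316.73968539]
 [  0.         456.72147176 234.05661529]
 [  0.           0.           1.        ]] -0.032180538206853335 [ 1.23622632 -2.32648369  0.92152587] [0.03923356 0.47948847 0.49473427]
top [[508.31038285   0.         320.11614007]
 [  0.         508.31038285 242.00219616]
 [  0.           0.           1.        ]] 0.024559608918796466 [ 2.16444182 -2.12552967  0.11236246] [-0.30074573  0.51132866  0.88256783]
{'clock': 0.1, 'joints': array([-1.42961465,  0.43514393,  0.02496496,  1.57399359, -0.01160431,
        1.13402599, -0.07505812]), 'dq': array([ 0.00118135, -0.00113841, -0.00045229, -0.00256659, -0.00028927,
        0.00079848,  0.00097467]), 'joint_efforts': array([ 1.92396612e-03, -6.69129395e+01,  9.87304375e-01, -3.15150118e+01,
       -6.05665427e-02,  3.72464326e-02,  3.28356828e-05]), 'position': array([0.15079255, 0.60605942, 0.22603403]), 'ee_rot': array([-3.82010799e-01, -3.11822732e+00,  2.23824247e-03]), 'force': array([-0.71939244, -0.21796513,  0.01813104]), 'ft_torque': array([ 0.0333771 ,  0.0191174 , -0.01577399]), 'width': 1.0005665879011558} 0.0188
```

View pics/scene0.png

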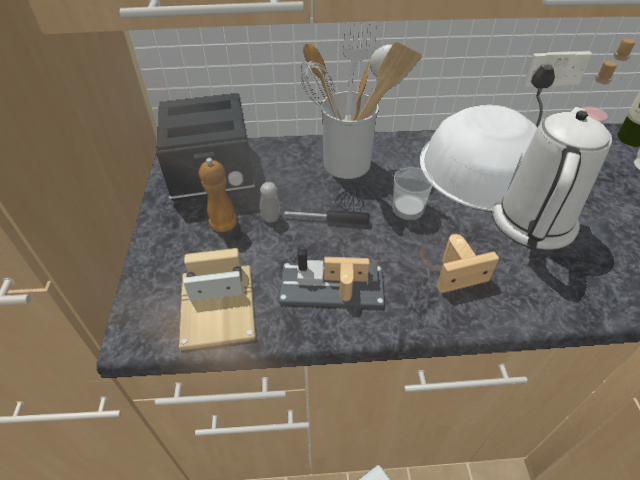

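View pics/top0.png

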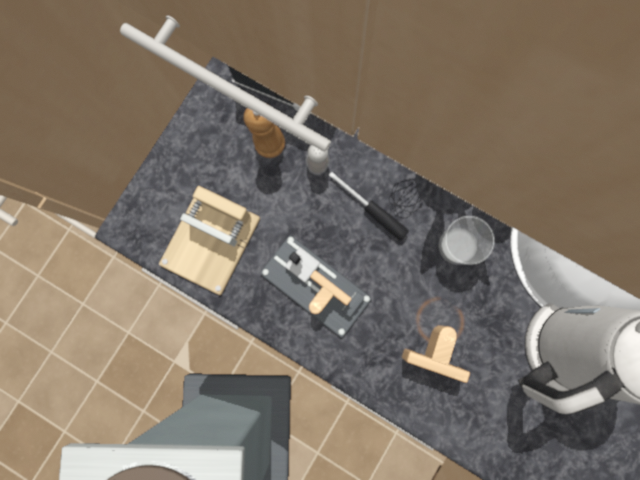

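The pull in the vise is at scene (346,275) and top (330,290). A second pull stands free at scene (466,268) and top (440,360), and looks bigger. I'll enlarge both to confirm and set up ray casting.

```bash
cat > h.py <<'E'
import numpy as np, cv2
from cell import arm, eyes, workorder
from scipy.spatial.transform import Rotation as R
def cam(n):
    return eyes.get_image(n)
def ray(d,px):
    K=np.array(d["intrinsics"],float);k=d["k1"]
    p=np.array(px,float)
    und=cv2.undistortPoints(p.reshape(1,1,2),K,np.array([k,0,0,0.]))[0,0]
    Rm=cv2.Rodrigues(np.array(d["rvec"],float))[0];t=np.array(d["tvec"],float).ravel()
    return -Rm.T@t, Rm.T@np.array([und[0],und[1],1.])
def onz(d,px,z):
    o,v=ray(d,px); return o+v*(z-o[2])/v[2]
def proj(d,P):
    return cv2.projectPoints(np.array(P,float).reshape(-1,3),np.array(d["rvec"],float),np.array(d["tvec"],float),np.array(d["intrinsics"],float),np.array([d["k1"],0,0,0.]))[0].reshape(-1,2)
def crop(d,x0,y0,x1,y1,name,s=4):
    im=cv2.resize(d["frame"][y0:y1,x0:x1],None,fx=s,fy=s,interpolation=cv2.INTER_CUBIC)
    for x in range((x0+9)//10*10,x1,10):
        cv2.line(im,((x-x0)*s,0),((x-x0)*s,4 if x%50 else 12),(0,0,255),1)
        if x%20==0: cv2.putText(im,str(x),((x-x0)*s-8,22),0,.35,(0,255,255),1)
    for y in range((y0+9)//10*10,y1,10):
        cv2.line(im,(0,(y-y0)*s),(4,(y-y0)*s),(0,0,255),1)
        if y%20==0: cv2.putText(im,str(y),(6,(y-y0)*s+4),0,.35,(0,255,255),1)
    cv2.imwrite(name,im)
E
python3 - <<'E'
from h import *
t=cam("top");s=cam("scene")
crop(t,155,180,375,340,"pics/tc.png",3)
crop(s,170,235,510,355,"pics/sc.png",2)
for n,d in(("t",t),("s",s)): print(n,np.round(ray(d,(320,240))[0],3))
crop(t,380,300,480,400,"pics/td.png",4)
for px in((330,290),(440,360),(210,240)): print(px,np.round(onz(t,px,.03),3))
E
```

```text
t [ 0.401 -0.313  0.934]
s [0.029 0.026 0.689]
(330, 290) [ 0.431 -0.311  0.03 ]
(440, 360) [ 0.315 -0.503  0.03 ]
(210, 240) [ 0.517 -0.093  0.03 ]
```

View pics/tc.png

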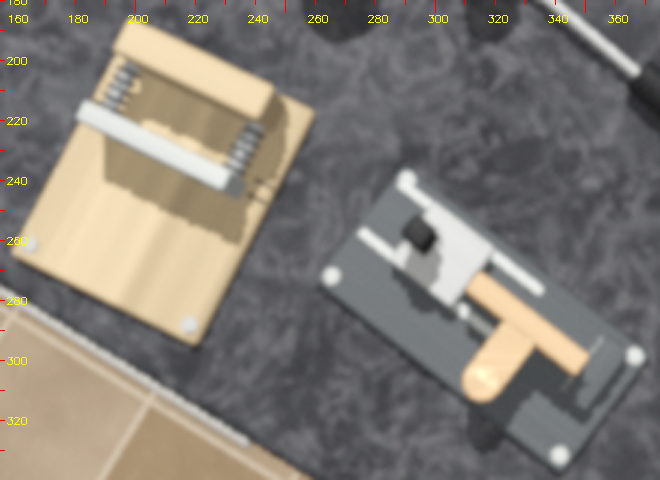

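View pics/sc.png

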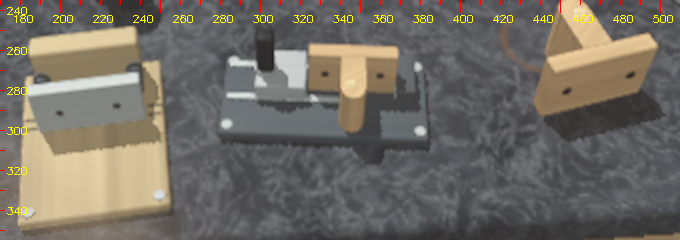

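View pics/td.png

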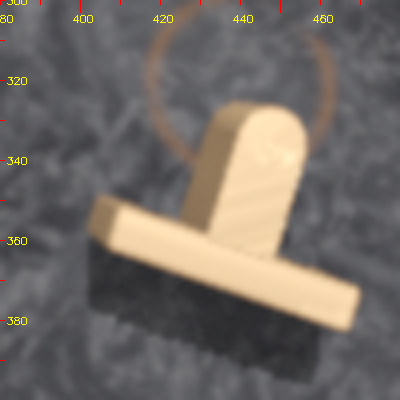

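```bash
cat > loc.py <<'E'
from h import *
t=cam("top");im=t["frame"]
hsv=cv2.cvtColor(im,cv2.COLOR_BGR2HSV)
W=lambda px,z:onz(t,px,z)[:2]
def blobs(m,x0,y0,x1,y1,amin):
    mm=np.zeros_like(m);mm[y0:y1,x0:x1]=m[y0:y1,x0:x1]
    n,l,s,c=cv2.connectedComponentsWithStats(mm)
    return [(s[i,4],c[i],l==i) for i in range(1,n) if s[i,4]>=amin]
# white screws
wh=((hsv[...,2]>170)&(hsv[...,1]<45)).astype(np.uint8)
for a,c,m in blobs(wh,155,180,375,345,4): print("white",a,np.round(c,1))
wood=((hsv[...,1]>70)&(hsv[...,2]>130)).astype(np.uint8)
for a,c,m in blobs(wood,300,255,365,325,30):
    ct=cv2.findContours(m.astype(np.uint8),0,2)[0][0]
    print("wood",a,np.round(c,1),cv2.approxPolyDP(ct,2.5,True)[:,0].tolist())
blk=(hsv[...,2]<50).astype(np.uint8)
for a,c,m in blobs(blk,280,245,305,270,10): print("black",a,np.round(c,1))
E
python3 loc.py
```

```text
white 115 [352.4 191.4]
white 8 [193.9 205.4]
white 7 [192. 210.]
white 444 [206.2 227.8]
white 582 [307.7 262.2]
white 99 [283.3 262.2]
white 31 [164.3 261.3]
white 29 [265.3 271.4]
white 300 [195.7 302.4]
white 15 [309.1 283.2]
white 30 [217.6 287.6]
white 29 [366.2 298.2]
white 31 [341.1 331.3]
wood 687 [326.3 293. ] [[311, 278], [321, 289], [312, 301], [319, 301], [321, 309], [310, 305], [312, 313], [318, 313], [333, 295], [348, 303], [348, 296], [316, 271]]
black 12 [296.9 260.7]
```

```bash
python3 - <<'E'
from h import *
t=cam("top")
crop(t,255,230,375,345,"pics/tv.png",6)
crop(t,155,185,265,300,"pics/tj.png",6)
E
```

```text
(no output)
```

View pics/tv.png

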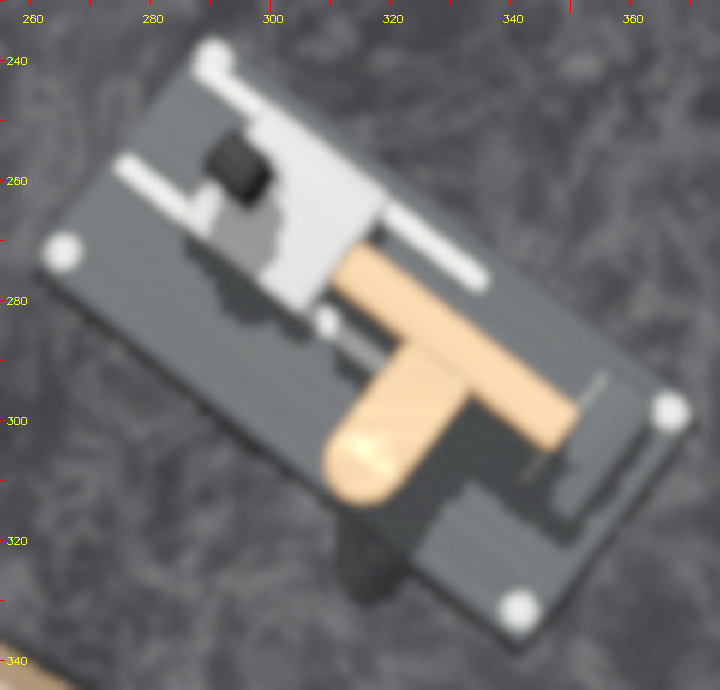

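View pics/tj.png

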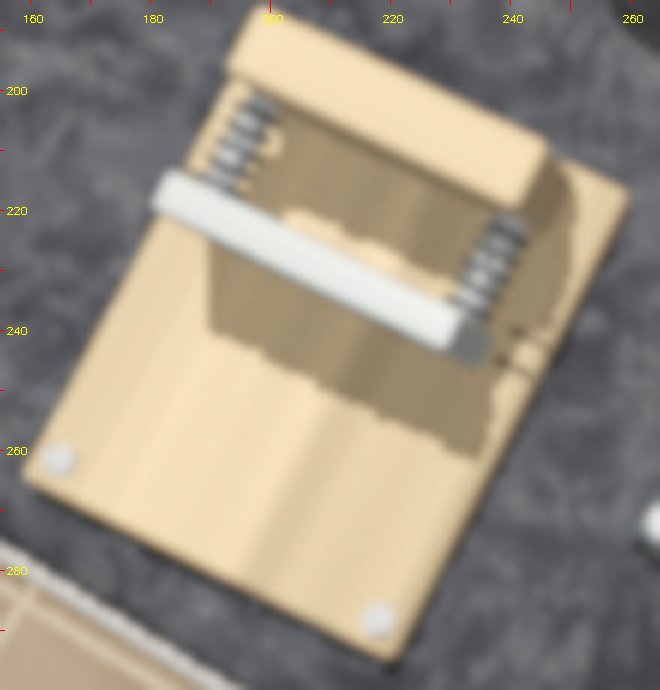

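```bash
python3 - <<'E'
from h import *
t=cam("top");s=cam("scene")
V=lambda c:(c[0]/6+255-.42,c[1]/6+230-.42)
J=lambda c:(c[0]/6+155-.42,c[1]/6+185-.42)
W=lambda px,z:onz(t,px,z)[:2]
ang=lambda v:np.degrees(np.arctan2(v[1],v[0]))
pr=lambda *a:print(*[np.round(x,4) if not isinstance(x,str) else x for x in a])
# vise screws
A=[W((265.3,271.4),.013),W(V((212,60)),.013),W((366.2,298.2),.013),W((341.1,331.3),.013)]
c=np.mean(A,0); yv=(A[0]-A[3])+(A[1]-A[2]); xv=(A[1]-A[0])+(A[2]-A[3])
pr("vise centre",c,"ang y-90",ang(yv)-90,"ang x",ang(xv),"len",np.linalg.norm(yv)/2,np.linalg.norm(xv)/2)
a=np.radians((ang(yv)-90));ux=np.array([np.cos(a),np.sin(a)]);uy=np.array([-ux[1],ux[0]])
o=c-.025*uy; pr("vise origin",o)
P=[W(V(q),.064) for q in((330,285),(362,243),(580,412),(553,453))]
pc=np.mean(P,0);yy=(P[0]-P[3])+(P[1]-P[2])
d=pc-o
pr("pull",pc,"in vise",d@ux,d@uy,"ang",ang(yy)-90,"len",np.linalg.norm(yy)/2,np.linalg.norm(P[1]-P[0]),np.linalg.norm(P[2]-P[3]))
e=W(V((363,505)),.064);e2=W(V((325,465)),.064)
pr("rib end",[(x-o)@np.c_[ux,uy] for x in(e,e2)])
# post top
Q=[W(V(q),.080) for q in((205,167),(238,132),(272,165),(245,205))]
q=np.mean([Q[0],Q[2]],0);pr("post",q,"in vise",(q-o)@ux,(q-o)@uy)
for x in Q: pr((x-o)@np.c_[ux,uy])
# jig
B=[J(x) for x in((22,475),(397,661),(630,195))]
B=[W(x,.012) for x in B]
yj=B[0]-B[1];xj=B[2]-B[1];pr("jig len",np.linalg.norm(yj),np.linalg.norm(xj),"ang",ang(yj)-90,ang(xj))
cj=(B[0]+B[2])/2;pr("jig centre",cj)
F=[W(J(x),.068) for x in((153,203),(443,350),(170,168),(465,313))]
f=(F[0]+F[1])/2;yf=F[0]-F[1];aj=np.radians(ang(yf)-90);ux=np.array([np.cos(aj),np.sin(aj)]);uy=np.array([-ux[1],ux[0]])
pr("front mid",f,"len",np.linalg.norm(yf),"ang",ang(yf)-90,"in jig",(f-cj)@ux,(f-cj)@uy)
# decoy
D=[onz(t,(380+x/4-.4,300+y/4-.4),z) for x,y,z in((122,202,.052),(358,290,.052),(350,330,.052),(106,248,.052))]
pr("decoy len if top at 52mm",np.linalg.norm(D[0]-D[1]),np.linalg.norm(D[3]-D[2]),np.linalg.norm(D[2]-D[1]))
st=arm.observe();M=R.from_rotvec(st["ee_rot"]).as_matrix();print(st["position"],M.round(3))
E
```

```text
vise centre [ 0.4407 -0.2839] ang y-90 -36.7236 ang x -36.4035 len 0.1742 0.0737
vise origin [ 0.4258 -0.3039]
pull [ 0.4343 -0.3115] in vise 0.0114 -0.001 ang -36.2569 len 0.0786 0.015 0.0139
rib end [[-0.0397 -0.0073]
 [-0.0374  0.008 ]]
post [ 0.4836 -0.2496] in vise 0.0138 0.0781
[0.0078 0.0854]
[0.0213 0.0842]
[0.0198 0.0708]
[0.0063 0.0699]
jig len 0.1289 0.1579 ang -24.8948 -24.4855
jig centre [ 0.5187 -0.0873]
front mid [ 0.5282 -0.0915] len 0.0953 ang -25.754 in jig 0.0105 0.0004
decoy len if top at 52mm 0.1039 0.106 0.0168
[0.15088085 0.60643411 0.22659629] [[-0.97   0.241 -0.   ]
 [ 0.241  0.97  -0.   ]
 [-0.    -0.    -1.   ]]
```

The vise pull measures about 79 mm at plate-top height and stands in the vise, so it is the one meant. The free-standing one is about 105 mm, too big. Next I check the furniture around the arm's way there.

```bash
python3 - <<'E'
from h import *
t=cam("top");s=cam("scene")
for px in((95,237),(220,62),(440,470),(355,412),(240,440)): print("top",px,np.round(onz(t,px,0),3))
for px in((102,365),(150,170),(600,325)): print("scene",px,np.round(onz(s,px,0),3))
for px in((0,205),(12,215),(45,205)): print("top z.0",px,np.round(onz(t,px,0),3),np.round(onz(t,px,-.2),3))
# pepper mill etc
for px,z in(((262,118),.16),((317,155),.085),((466,240),.086)): print(px,np.round(onz(t,px,z),3))
print(proj(t,[arm.observe()["position"]]),proj(s,[arm.observe()["position"]]))
E
```

```text
top (95, 237) [0.523 0.129 0.   ]
top (220, 62) [ 0.869 -0.09  -0.   ]
top (440, 470) [ 0.126 -0.506  0.   ]
top (355, 412) [ 0.218 -0.358  0.   ]
top (240, 440) [ 0.166 -0.156  0.   ]
scene (102, 365) [0.521 0.123 0.   ]
scene (150, 170) [ 0.969 -0.122  0.   ]
scene (600, 325) [ 0.106 -0.626  0.   ]
top z.0 (0, 205) [0.58  0.312 0.   ] [ 0.619  0.445 -0.2  ]
top z.0 (12, 215) [0.562 0.287 0.   ] [ 0.596  0.416 -0.2  ]
top z.0 (45, 205) [0.582 0.227 0.   ] [ 0.621  0.343 -0.2  ]
(262, 118) [ 0.697 -0.199  0.16 ]
(317, 155) [ 0.66  -0.284  0.085]
(466, 240) [ 0.517 -0.536  0.086]
[[-380.22360834  490.73650528]] [[-357.44731096  824.68598374]]
```

```bash
python3 -m inch '[[[0,0,-45,0,0],[0,0,-50,0,0],[0,0,-50,0,0],[0,0,-50,0,0],[0,-47,-3,0,6.5],[0,-47,-3,0,6.5]]]'; python3 -c "
from h import *
print(arm.observe()['joints'].round(2))"
```

```text
clock: 1.1
position: [0.1863, 0.3803, 0.2243]
ee_rot: [-0.722, -3.055, -0.001]
force: [2.1, 0.7, 0.5]
width: 0.998
[-1.33  0.1   0.09  2.04 -0.01  1.   -0.12]
```

```bash
python3 -m inch '[[[0,-48,-3,0,6.5],[0,-48,-3,0,6.5],[0,-48,-3,0,6.5],[0,-48,-3,0,6.5],[0,-48,-3,0,6.5],[0,-48,-3,0,6.5]]]'; python3 -m inch '[[[0,-48,-3,0,6.5],[0,-48,-3,0,6.5],[0,-48,-3,0,6.5],[0,-48,-3,0,6.5],[0,-48,0,0,6.5],[0,-48,0,0,6.5],[0,0,0,0,0]]]';python3 -c "
from h import *
print(arm.observe()['joints'].round(2))"
```

```text
clock: 1.7
position: [0.3882, 0.1676, 0.2259]
ee_rot: [-1.734, -2.618, -0.014]
force: [2.1, 1.1, -0.7]
width: 1.001
clock: 2.4
position: [0.4089, -0.1332, 0.2264]
ee_rot: [2.547, 1.836, 0.026]
force: [0.8, 1.2, -0.2]
width: 1.0
[-0.51  0.1   0.8   2.07 -0.1   0.99  0.02]
```

```bash
cat >> h.py <<'E'
def togo(x,y,z,yaw):
    s=arm.observe();M=R.from_rotvec(s["ee_rot"]).as_matrix()
    d=M.T@(np.array([x,y,z])-s["position"])
    ya=np.degrees(np.arctan2(M[1,1],M[0,1]))
    tr=-((yaw-ya+90)%180-90)
    print("pos",s["position"].round(4),"yaw %.2f"%ya,"tilt %.2f"%np.degrees(np.arccos(-M[2,2])),"F",np.round(s["force"],1),"w %.3f"%s["width"],"t %.1f"%s["clock"])
    print("  togo tool mm",(d*1000).round(1),"turn %.1f"%tr, "j",s["joints"].round(2))
E
python3 -c "
from h import *
togo(.4836,-.2496,.14,-36.5)"
```

```text
pos [ 0.4089 -0.1332  0.2264] yaw -18.42 tilt 0.96 F [ 0.8  1.2 -0.2] w 1.000 t 2.4
  togo tool mm [-87.9 106.7  86.5] turn 18.1 j [-0.51  0.1   0.8   2.07 -0.1   0.99  0.02]
```

```bash
python3 -m inch '[[[0.3,-25,30,0,6],[0.3,-25,30,0,6],[0.3,-25,30,0,6],[0.3,0,0,0,0]]]';  python3 -c "
from h import *
togo(.4836,-.2496,.14,-36.5)"
```

```text
clock: 2.8
position: [0.4614, -0.242, 0.2267]
ee_rot: [-2.81, -1.401, -0.032]
force: [-1.2, -0.4, -0.5]
width: 0.722
pos [ 0.4614 -0.242   0.2267] yaw -37.00 tilt 1.18 F [-1.2 -0.4 -0.5] w 0.722 t 2.8
  togo tool mm [ 5.7 21.6 87. ] turn -0.5 j [-0.28  0.33  0.88  1.88 -0.31  1.06  0.08]
```

```bash
python3 -m inch '[[[0.45,3,10,30,-0.5],[0.45,3,11,35,0],[0.45,0,0,35,0],[0.45,0,0,0,0]]]';  python3 -c "
from h import *
togo(.4836,-.2496,.052,-36.5)
t=cam('top');s=cam('scene')
crop(t,220,190,370,300,'pics/t1.png',5);crop(s,240,190,400,320,'pics/s1.png',5)"
```

```text
clock: 3.2
position: [0.4865, -0.2491, 0.1248]
ee_rot: [2.803, 1.417, 0.036]
force: [-0.9, -0.0, 0.0]
width: 0.549
pos [ 0.4865 -0.2491  0.1248] yaw -36.38 tilt 1.33 F [-0.9 -0.   0. ] w 0.549 t 3.2
  togo tool mm [-3.6 -2.8 72.8] turn 0.1 j [-0.16  0.5   0.77  1.94 -0.47  0.87  0.23]
```

View pics/t1.png

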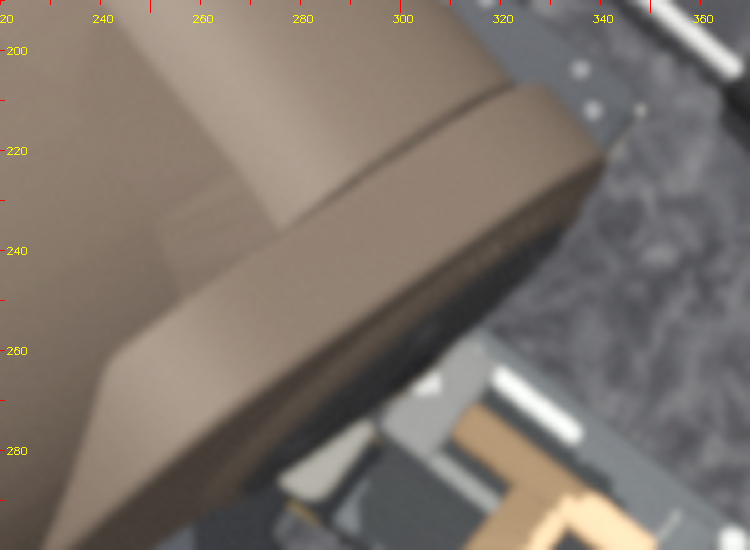

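View pics/s1.png

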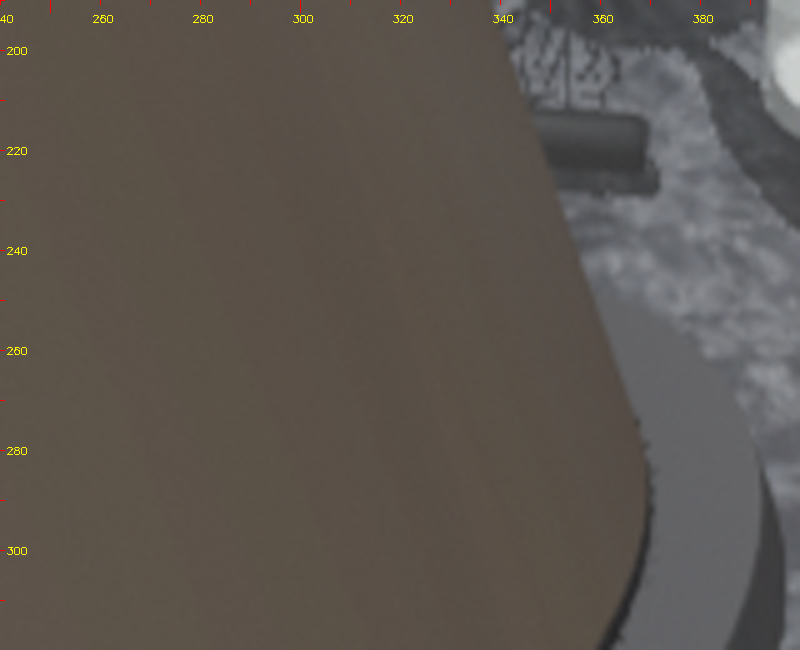

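The arm hides the post in both views, so I go down using the measured numbers.

```bash
python3 -m inch '[[[0.45,-4,-3,25,0],[0.45,0,0,25,0],[0.45,0,0,10,0],[0.45,0,0,0,0]]]' 10;  python3 -c "
from h import *
togo(.4836,-.2496,.052,-36.5)"
```

```text
clock: 3.7
position: [0.4905, -0.2532, 0.0758]
ee_rot: [2.79, 1.414, 0.057]
force: [-0.5, -1.1, -0.1]
width: 0.552
pos [ 0.4905 -0.2532  0.0758] yaw -36.27 tilt 2.23 F [-0.5 -1.1 -0.1] w 0.552 t 3.7
  togo tool mm [-1.8 -8.3 23.5] turn 0.2 j [-0.1   0.56  0.7   1.99 -0.56  0.76  0.3 ]
```

```bash
python3 -m inch '[[[0.45,-2,-8,8,0],[0.45,0,0,8,0],[0.45,0,0,0,0]]]' 10;  python3 -c "
from h import *
togo(.4836,-.2496,.052,-36.5);print(R.from_rotvec(arm.observe()['ee_rot']).as_matrix().round(3))"
```

```text
clock: 4.0
position: [0.485, -0.2503, 0.062]
ee_rot: [2.786, 1.414, 0.064]
force: [0.2, -0.3, 1.0]
width: 0.552
pos [ 0.485  -0.2503  0.062 ] yaw -36.22 tilt 2.52 F [ 0.2 -0.3  1. ] w 0.552 t 4.0
  togo tool mm [-0.6 -1.8 10. ] turn 0.3 j [-0.09  0.57  0.68  2.02 -0.58  0.72  0.33]
[[ 0.59   0.806  0.044]
 [ 0.807 -0.591  0.004]
 [ 0.029  0.033 -0.999]]
```

```bash
python3 -m inch '[[[0.45,0,-2,8,0],[0.45,0,0,0,0],[1,0,0,0,0],[1,0,0,0,0],[1,0,0,0,0],[1,0,0,0,0],[1,0,0,0,0]]]' 15;  python3 -c "
from h import *
togo(.4836,-.2496,.052,-36.5)"
```

```text
clock: 4.7
position: [0.4849, -0.2499, 0.0543]
ee_rot: [2.784, 1.412, 0.066]
force: [0.9, 1.0, -9.1]
width: 0.179
pos [ 0.4849 -0.2499  0.0543] yaw -36.24 tilt 2.65 F [ 0.9  1.  -9.1] w 0.179 t 4.7
  togo tool mm [-0.6 -1.3  2.3] turn 0.3 j [-0.08  0.58  0.67  2.02 -0.6   0.7   0.34]
```

```bash
python3 -m inch '[[[1,5,0,0,0],[1,5,0,0,0],[1,5,0,0,0],[1,5,0,0,0],[1,5,0,0,0],[1,0,0,0,0]]]' 15;  python3 -c "
from h import *
togo(.4849+.028*.595,-.2499+.028*.804,.0543,-36.5)"
```

```text
clock: 5.3
position: [0.5007, -0.2286, 0.0543]
ee_rot: [2.784, 1.411, 0.063]
force: [2.8, -0.9, -4.5]
width: 0.179
pos [ 0.5007 -0.2286  0.0543] yaw -36.26 tilt 2.58 F [ 2.8 -0.9 -4.5] w 0.179 t 5.3
  togo tool mm [ 1.5 -0.1  0. ] turn 0.2 j [-0.13  0.58  0.68  2.01 -0.6   0.7   0.29]
```

```bash
python3 -m inch '[[[1,2,0,0,0],[1,0,0,0,0],[1,0,0,0,0]]]' 15;  python3 -c "
from h import *
togo(.4849+.028*.595,-.2499+.028*.804,.0543,-36.5)"
```

```text
clock: 5.6
position: [0.5023, -0.2265, 0.0543]
ee_rot: [2.783, 1.412, 0.063]
force: [1.1, -3.4, -6.8]
width: 0.177
pos [ 0.5023 -0.2265  0.0543] yaw -36.23 tilt 2.59 F [ 1.1 -3.4 -6.8] w 0.177 t 5.6
  togo tool mm [-1.1 -0.1 -0. ] turn 0.3 j [-0.14  0.58  0.68  2.01 -0.6   0.7   0.28]
```

```bash
python3 -m inch '[[[0.5,0,0,0,0],[0.5,0,0,0,0],[0.5,0,0,0,0],[0.5,0,0,0,0],[0.5,0,0,-15,0],[0.5,0,0,-25,0],[0.5,0,0,-40,0],[0.5,0,0,-40,0],[0.5,0,0,-40,0],[0.5,0,0,0,0]]]' 15;  python3 -c "
from h import *
togo(.4849+.028*.595,-.2499+.028*.804,.2,-36.5);print(R.from_rotvec(arm.observe()['ee_rot']).as_matrix().round(3))"
```

```text
clock: 6.6
position: [0.4923, -0.2279, 0.2251]
ee_rot: [2.789, 1.408, 0.062]
force: [0.5, -0.8, 0.8]
width: 0.498
pos [ 0.4923 -0.2279  0.2251] yaw -36.46 tilt 2.48 F [ 0.5 -0.8  0.8] w 0.498 t 6.6
  togo tool mm [ 5.2  6.3 25.4] turn 0.0 j [-0.31  0.36  0.89  1.86 -0.35  1.04  0.07]
[[ 0.593  0.804  0.043]
 [ 0.804 -0.594  0.002]
 [ 0.028  0.033 -0.999]]
```

```bash
python3 -m inch '[[[0.5,0,0,0,-8],[0.5,0,0,0,-8],[0.5,0,0,0,-8],[0.5,0,0,0,-8],[0.5,0,0,0,-8],[0.5,0,0,0,-8],[0.5,0,0,0,-8],[0.5,0,0,0,-8],[0.5,0,0,0,-8],[0.5,0,0,0,-8],[0.5,0,0,0,-8],[0.5,0,0,0,0]]]' 15;  python3 -c "
from h import *
togo(.4102,-.2937,.14,53.5);print(R.from_rotvec(arm.observe()['ee_rot']).as_matrix().round(3))"
```

```text
clock: 7.8
position: [0.4874, -0.2303, 0.2349]
ee_rot: [0.938, 2.951, 0.022]
force: [0.3, -0.2, 0.7]
width: 0.498
pos [ 0.4874 -0.2303  0.2349] yaw 54.78 tilt 2.70 F [ 0.3 -0.2  0.7] w 0.498 t 7.8
  togo tool mm [ 30.1 -98.9  91.1] turn 1.3 j [-0.05  0.27  0.51  1.84 -0.18  1.03  1.49]
[[-0.816  0.577  0.047]
 [ 0.577  0.817 -0.   ]
 [-0.039  0.027 -0.999]]
```

```bash
python3 -m inch '[[[0.5,42,11,0,0],[0.5,42,11,0,0],[0.5,42,11,0,0],[0.5,42,11,0,0],[0.5,42,11,0,0],[0.5,0,0,0,0]]]' 15;  python3 -c "
from h import *
togo(.4102,-.2937,.14,53.5);print(R.from_rotvec(arm.observe()['ee_rot']).as_matrix().round(3))
t=cam('top');s=cam('scene')
crop(t,255,225,375,345,'pics/t2.png',5);cv2.imwrite('pics/s2.png',s['frame'])"
```

```text
clock: 8.4
position: [0.3431, -0.0607, 0.2277]
ee_rot: [0.986, 2.935, 0.018]
force: [0.5, -0.2, 0.5]
width: 0.503
pos [ 0.3431 -0.0607  0.2277] yaw 52.87 tilt 2.68 F [ 0.5 -0.2  0.5] w 0.503 t 8.4
  togo tool mm [-190.7 -147.4   91.5] turn -0.6 j [-0.36 -0.09  0.36  2.22  0.04  0.96  0.89]
[[-0.796  0.603  0.047]
 [ 0.604  0.797 -0.003]
 [-0.039  0.026 -0.999]]
```

View pics/t2.png

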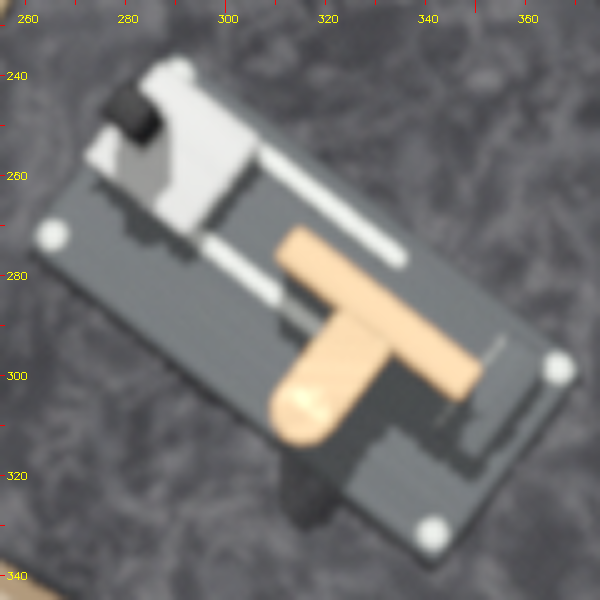

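View pics/s2.png

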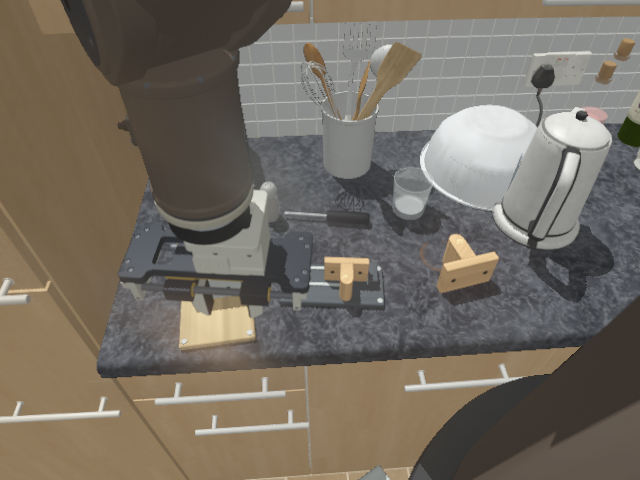

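The top view shows the jaw slid up and left, with the post now at about (281,246) and a clear gap. The pull still stands at (312–350, 270–312). I'll measure the jaw travel.

```bash
python3 - <<'E'
from h import *
t=cam("top")
T=lambda c:(c[0]/5+255-.4,c[1]/5+225-.4)
V=lambda c:(c[0]/6+255-.42,c[1]/6+230-.42)
uy=np.array([.595,.804,0])
a=onz(t,V((385,205)),.032);b=onz(t,T((258,152)),.032);print("jaw corner move",(b-a)@uy)
a=onz(t,V((300,312)),.032);b=onz(t,T((187,240)),.032);print("jaw corner move",(b-a)@uy)
P=[onz(t,T(q),.064) for q in((275,257),(299,224),(482,370),(458,402))]
print(np.mean(P,0), P[0]+P[1]-P[2]-P[3])
E
```

```text
jaw corner move 0.02732091533265334
jaw corner move 0.027515962651267902
[ 0.43492925 -0.31098709  0.064     ] [0.09651345 0.12641449 0.        ]
```

```bash
python3 -m inch '[[[0.5,-32,-24,0,0],[0.5,-32,-24,0,0],[0.5,-32,-24,0,0],[0.5,-32,-24,10,0],[0.5,-32,-24,25,0],[0.55,-15,-10,25,0],[0.55,0,0,0,0]]]' 15;  python3 -c "
from h import *
togo(.4108,-.2932,.1,53.5);print(R.from_rotvec(arm.observe()['ee_rot']).as_matrix().round(3))"
```

```text
clock: 9.25
position: [0.4168, -0.2943, 0.1739]
ee_rot: [1.01, 2.912, 0.002]
force: [-0.1, 0.4, 0.0]
width: 0.452
pos [ 0.4168 -0.2943  0.1739] yaw 51.77 tilt 3.38 F [-0.1  0.4  0. ] w 0.452 t 9.2
  togo tool mm [ 9.5 -4.4 73.4] turn -1.7 j [ 0.01  0.3   0.64  2.   -0.26  0.85  1.7 ]
[[-0.784  0.619  0.056]
 [ 0.619  0.785 -0.018]
 [-0.055  0.02  -0.998]]
```

```bash
python3 -m inch '[[[0.57,8,-4,20,-1.7],[0.57,2,0,20,0],[0.57,0,0,15,0],[0.57,0,0,0,0]]]' 15;  python3 -c "
from h import *
togo(.4108,-.2932,.036,53.5);print(R.from_rotvec(arm.observe()['ee_rot']).as_matrix().round(3))"
```

```text
clock: 9.65
position: [0.4093, -0.2972, 0.1183]
ee_rot: [0.982, 2.922, -0.007]
force: [-0.8, 0.5, 0.1]
width: 0.433
pos [ 0.4093 -0.2972  0.1183] yaw 52.87 tilt 3.39 F [-0.8  0.5  0.1] w 0.433 t 9.7
  togo tool mm [ 5.9  3.  82.2] turn -0.6 j [ 0.07  0.38  0.59  2.07 -0.34  0.72  1.8 ]
[[-0.795  0.604  0.054]
 [ 0.603  0.797 -0.023]
 [-0.057  0.014 -0.998]]
```

```bash
python3 -m inch '[[[0.57,3,2,15,-0.6],[0.57,1,1,15,0],[0.57,1,0,15,0],[0.57,0,0,10,0],[0.57,0,0,0,0]]]' 15;  python3 -c "
from h import *
togo(.4108,-.2932,.036,53.5);print(R.from_rotvec(arm.observe()['ee_rot']).as_matrix().round(3))"
```

```text
clock: 10.15
position: [0.4136, -0.2957, 0.0673]
ee_rot: [0.97, 2.919, -0.011]
force: [-0.5, -0.4, -0.1]
width: 0.428
pos [ 0.4136 -0.2957  0.0673] yaw 53.25 tilt 3.78 F [-0.5 -0.4 -0.1] w 0.428 t 10.2
  togo tool mm [ 5.8 -0.1 31. ] turn -0.3 j [ 0.13  0.46  0.52  2.12 -0.42  0.6   1.88]
[[-0.799  0.598  0.06 ]
 [ 0.598  0.801 -0.027]
 [-0.064  0.014 -0.998]]
```

```bash
python3 -m inch '[[[0.57,5,0,10,-0.3],[0.57,2,0,10,0],[0.57,2,0,10,0],[0.57,0,0,0,0]]]' 15;  python3 -c "
from h import *
togo(.4108,-.2932,.036,53.5);print(R.from_rotvec(arm.observe()['ee_rot']).as_matrix().round(3))"
```

```text
clock: 10.55
position: [0.4091, -0.2914, 0.0365]
ee_rot: [0.961, 2.919, -0.011]
force: [0.9, 0.1, -0.0]
width: 0.43
pos [ 0.4091 -0.2914  0.0365] yaw 53.56 tilt 3.96 F [ 0.9  0.1 -0. ] w 0.430 t 10.6
  togo tool mm [-2.4 -0.4  0.6] turn 0.1 j [ 0.17  0.5   0.47  2.15 -0.48  0.51  1.93]
[[-0.802  0.594  0.063]
 [ 0.593  0.804 -0.028]
 [-0.068  0.014 -0.998]]
```

```bash
python3 -m inch '[[[1,0,0,0,0],[1,0,0,0,0],[1,0,0,0,0],[1,0,0,0,0],[1,0,0,0,0],[1,0,0,0,0]]]' 40;  python3 -c "
from h import *
togo(.4108,-.2932,.036,53.5);print(R.from_rotvec(arm.observe()['ee_rot']).as_matrix().round(3))"; python3 -m inch '[[[1,0,0,-10,0],[1,0,0,-15,0],[1,0,0,-20,0],[1,0,0,-20,0],[1,0,0,-20,0],[1,0,0,-20,0],[1,0,0,-15,0],[1,0,0,0,0]]]';  python3 -c "
from h import *
togo(.4108,-.2932,.036,53.5);print(R.from_rotvec(arm.observe()['ee_rot']).as_matrix().round(3))"
```

```text
clock: 11.15
position: [0.4094, -0.2914, 0.0368]
ee_rot: [0.962, 2.918, -0.011]
force: [0.3, -0.4, -1.5]
width: 0.235
pos [ 0.4094 -0.2914  0.0368] yaw 53.56 tilt 3.97 F [ 0.3 -0.4 -1.5] w 0.235 t 11.2
  togo tool mm [-2.2 -0.6  1. ] turn 0.1 j [ 0.17  0.5   0.47  2.15 -0.48  0.52  1.93]
[[-0.802  0.594  0.063]
 [ 0.593  0.804 -0.028]
 [-0.068  0.015 -0.998]]
clock: 11.95
position: [0.3995, -0.2884, 0.1647]
ee_rot: [0.966, 2.918, -0.011]
force: [-0.4, -0.0, -1.9]
width: 0.235
pos [ 0.3995 -0.2884  0.1647] yaw 53.39 tilt 3.90 F [-0.4 -0.  -1.9] w 0.235 t 11.9
  togo tool mm [ -3.4   1.  129.3] turn -0.1 j [-0.    0.28  0.65  2.06 -0.25  0.8   1.73]
[[-0.8    0.596  0.062]
 [ 0.596  0.803 -0.028]
 [-0.066  0.015 -0.998]]
```

```bash
cat >> h.py <<'E'
def T(Rm,p):
    M=np.eye(4);M[:3,:3]=Rm;M[:3,3]=p;return M
G=T(R.from_rotvec([.962,2.918,-.011]).as_matrix(),[.4094,-.2914,.0368])
PUL0=T(R.from_euler('z',-36.5,degrees=True).as_matrix(),[.4349,-.3110,.012])
TP=np.linalg.inv(G)@PUL0
JY=-25.0; SF=T(R.from_euler('z',JY,degrees=True).as_matrix(),[.5280,-.0915,.012])
def pullgo(x,y=0,z=0):
    """pull estimate in free stop_face frame; how to get to x,y,z (mm)"""
    s=arm.observe();M=T(R.from_rotvec(s["ee_rot"]).as_matrix(),s["position"])
    P=np.linalg.inv(SF)@M@TP
    e=R.from_matrix(P[:3,:3]).as_euler('zyx',degrees=True)
    d=M[:3,:3].T@SF[:3,:3]@(np.array([x,y,z])/1000-P[:3,3])*1000
    F=SF[:3,:3].T@np.array(s["force"])
    print("pull in stop mm",(P[:3,3]*1000).round(1),"yaw %.1f pitch %.1f roll %.1f"%tuple(e),"F(stop axes)",F.round(1),"w %.3f t %.1f"%(s["width"],s["clock"]),"tcp",s["position"].round(4))
    print("  go tool mm",d.round(1),"turn %.1f"%e[0],"j",s["joints"].round(2))
E
python3 -c "
from h import *
pullgo(-60,0,100)"
```

```text
pull in stop mm [  -1.9 -239.8  127.9] yaw -11.6 pitch 0.1 roll 0.0 F(stop axes) [-0.4 -0.2 -1.9] w 0.235 t 11.9 tcp [ 0.3995 -0.2884  0.1647]
  go tool mm [107.  222.8  24.1] turn -11.6 j [-0.    0.28  0.65  2.06 -0.25  0.8   1.73]
```

```bash
python3 -m inch '[[[1,5,12,0,-3],[1,10,22,0,-3],[1,10,22,0,-3],[1,10,22,0,-2.5],[1,10,22,0,0],[1,10,22,0,0],[1,10,22,0,0],[1,10,22,0,0],[1,5,12,0,0],[1,0,0,0,0]]]'; python3 -c "
from h import *
pullgo(-60,0,100)"
```

```text
clock: 12.95
position: [0.4045, -0.0786, 0.1532]
ee_rot: [0.617, 3.023, -0.025]
force: [-0.2, -0.1, -1.4]
width: 0.236
pull in stop mm [-85.4 -40.5 116.1] yaw 1.9 pitch 0.5 roll -1.1 F(stop axes) [-0.1 -0.1 -1.4] w 0.236 t 12.9 tcp [ 0.4045 -0.0786  0.1532]
  go tool mm [-25.8  39.7  17.4] turn 1.9 j [-0.42  0.15  0.53  2.23 -0.08  0.73  1.32]
```

```bash
python3 -m inch '[[[1,-5,10,5,1],[1,-5,10,10,1],[1,-5,10,10,0],[1,-5,10,10,0],[1,0,2,10,0],[1,0,0,0,0]]]'; python3 -c "
from h import *
pullgo(-60,0,40)"
```

```text
clock: 13.55
position: [0.445, -0.0495, 0.1046]
ee_rot: [0.673, 3.012, -0.025]
force: [-0.5, 0.2, -2.0]
width: 0.236
pull in stop mm [-61.    1.8  67.5] yaw -0.2 pitch 0.6 roll -1.1 F(stop axes) [-0.6 -0.  -2. ] w 0.236 t 13.6 tcp [ 0.445  -0.0495  0.1046]
  go tool mm [ 0.5 -1.7 27.5] turn -0.2 j [-0.42  0.3   0.48  2.21 -0.19  0.62  1.32]
```

```bash
python3 -c "
from h import *
t=cam('top');s=cam('scene')
crop(t,130,180,330,320,'pics/t3.png',4);crop(s,140,215,300,355,'pics/s3.png',5)"
```

```text
(no output)
```

View pics/t3.png

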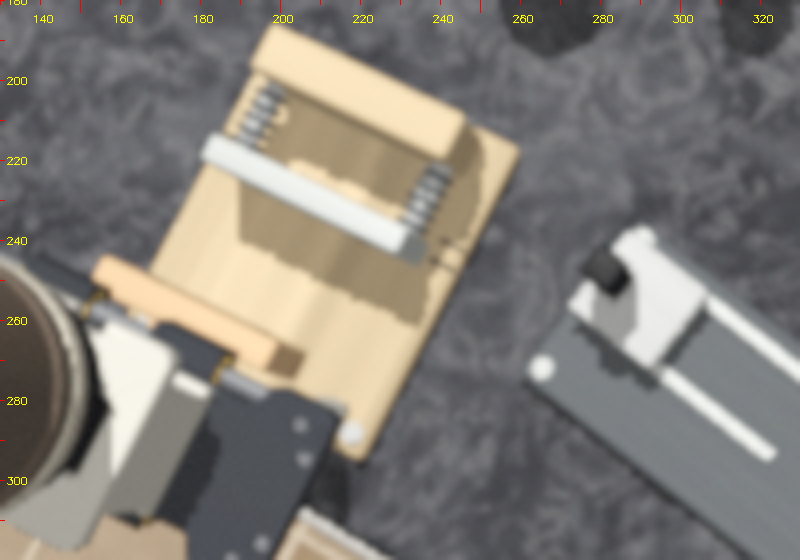

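View pics/s3.png

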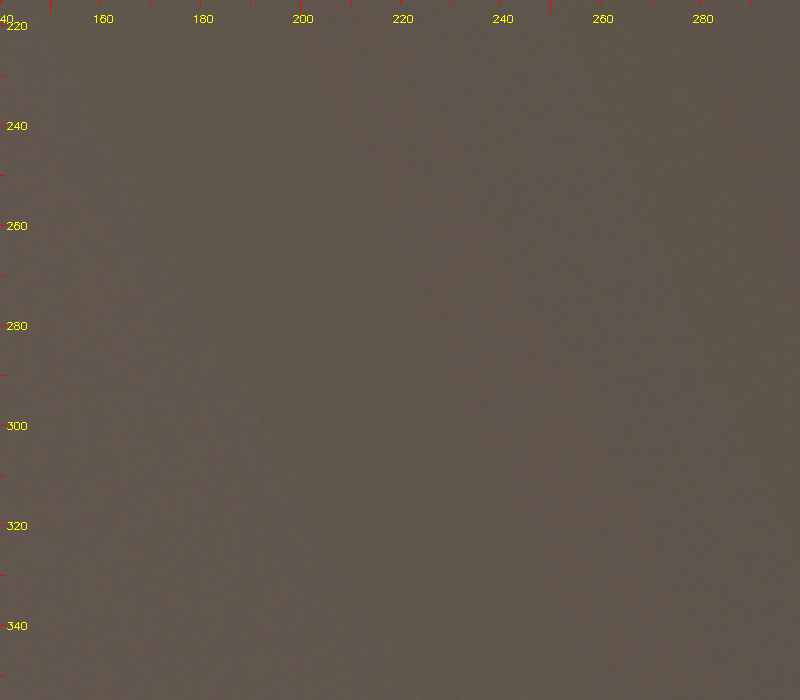

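The top view shows the pull's back plate from (156,243) to (205,267) before the aluminium plate at (182–238, 215–245), and the jaw still open. Next: its yaw and offset.

```bash
python3 - <<'E'
from h import *
t=cam("top")
C=lambda c:(c[0]/4+130-.4,c[1]/4+180-.4)
I=np.linalg.inv(SF)
f=lambda c,z:(I@np.r_[onz(t,C(c),z),1])[:3]*1000
a,b=f((107,255),.1315),f((306,350),.1315);print("back edge",a.round(1),b.round(1),"mid",((a+b)/2).round(1),"yaw",np.degrees(np.arctan2(-(a-b)[0],(a-b)[1])).round(2),"len",np.linalg.norm(a-b).round(1))
a,b=f((203,155),.068),f((400,251),.068);print("face front",a.round(1),b.round(1),"yaw",np.degrees(np.arctan2(-(a-b)[0],(a-b)[1])).round(2))
im=t["frame"]
E
```

```text
back edge [-53.1  40.7 119.5] [-51.8 -48.6 119.5] mid [-52.5  -4.  119.5] yaw 0.8 len 89.3
face front [ 1.1 47.4 56. ] [  1.4 -48.9  56. ] yaw 0.12
```

```bash
python3 -m inch '[[[1,0,-1,12,0],[1,0,0,12,0],[1,0,0,12,0],[1,0,0,10,0],[1,0,0,8,0],[1,0,0,0,0]]]'; python3 -c "
from h import *
pullgo(-40,0,4)"
```

```text
clock: 14.3
position: [0.4491, -0.0539, 0.0534]
ee_rot: [0.677, 3.003, -0.02]
force: [-0.3, 0.0, -1.6]
width: 0.236
pull in stop mm [-55.3  -0.5  16.5] yaw -0.4 pitch 0.2 roll -0.8 F(stop axes) [-0.2 -0.1 -1.6] w 0.236 t 14.3 tcp [ 0.4491 -0.0539  0.0534]
  go tool mm [-14.5   0.6  13.4] turn -0.4 j [-0.34  0.4   0.41  2.25 -0.28  0.48  1.41]
```

```bash
python3 -m inch '[[[1,0,0,6,-0.4],[1,0,0,5,0],[1,0,0,0,0]]]'; python3 -c "
from h import *
pullgo(-40,0,0)"; python3 -m inch '[[[1,0,0,2,0],[1,0,0,0,0]]]'; python3 -c "
from h import *
pullgo(-40,0,0)"
```

```text
clock: 14.6
position: [0.4503, -0.0543, 0.0422]
ee_rot: [0.666, 3.004, -0.019]
force: [-0.1, 0.7, -0.0]
width: 0.238
pull in stop mm [-54.   -0.1   5.4] yaw -0.0 pitch 0.1 roll -0.8 F(stop axes) [-0.4  0.6 -0. ] w 0.238 t 14.6 tcp [ 0.4503 -0.0543  0.0422]
  go tool mm [-13.7   0.1   6.3] turn -0.0 j [-0.32  0.42  0.39  2.25 -0.3   0.45  1.43]
clock: 14.8
position: [0.4506, -0.0544, 0.0402]
ee_rot: [0.666, 3.004, -0.019]
force: [-0.5, 0.7, -0.9]
width: 0.236
pull in stop mm [-53.7  -0.    3.4] yaw -0.0 pitch 0.1 roll -0.7 F(stop axes) [-0.8  0.4 -0.9] w 0.236 t 14.8 tcp [ 0.4506 -0.0544  0.0402]
  go tool mm [-13.5  -0.    4.3] turn -0.0 j [-0.32  0.42  0.38  2.25 -0.3   0.45  1.44]
```

```bash
for i in 1 ; do python3 -m inch '[[[1,0,0,1.5,0],[1,0,0,0,0]]]'; python3 -m inch '[[[1,0,0,1,0],[1,0,0,0,0]]]'; python3 -m inch '[[[1,0,0,0.7,0],[1,0,0,0,0]]]'; done; python3 -c "
from h import *
pullgo(-20,0,1)"
```

```text
clock: 15.0
position: [0.4509, -0.0544, 0.0388]
ee_rot: [0.665, 3.004, -0.019]
force: [0.5, -1.0, -1.7]
width: 0.239
clock: 15.2
position: [0.451, -0.0544, 0.0378]
ee_rot: [0.665, 3.004, -0.019]
force: [-0.2, 0.2, -1.4]
width: 0.237
clock: 15.4
position: [0.4511, -0.0543, 0.0372]
ee_rot: [0.665, 3.003, -0.019]
force: [0.1, 0.4, -0.5]
width: 0.237
pull in stop mm [-53.2   0.3   0.3] yaw -0.0 pitch 0.1 roll -0.7 F(stop axes) [-0.   0.4 -0.5] w 0.237 t 15.4 tcp [ 0.4511 -0.0543  0.0372]
  go tool mm [-33.2  -0.3   1.5] turn -0.0 j [-0.31  0.43  0.38  2.26 -0.31  0.44  1.44]
```

```bash
python3 -m inch '[[[1,-6,0,0.4,0],[1,-6,0,0.4,0],[1,-6,0,0.4,0],[1,-6,0,0.4,0],[1,-6,0,0.4,0],[1,-5,0,0.3,0],[1,0,0,0,0]]]'; python3 -c "
from h import *
pullgo(-10,0,1)"
```

```text
clock: 16.1
position: [0.4868, -0.071, 0.0373]
ee_rot: [0.665, 3.002, -0.019]
force: [0.4, 0.2, -0.8]
width: 0.237
pull in stop mm [-13.8   0.3   0.5] yaw -0.0 pitch 0.0 roll -0.7 F(stop axes) [ 0.3  0.4 -0.8] w 0.237 t 16.1 tcp [ 0.4868 -0.071   0.0373]
  go tool mm [-3.9 -0.3 -0.2] turn -0.0 j [-0.26  0.47  0.37  2.17 -0.31  0.48  1.47]
```

Now forward in 2–3 mm steps, watching for contact.

```bash
python3 -m inch '[[[1,-3,0,0.2,0],[1,-2.5,0,0.2,0],[1,0,0,0,0]]]'; python3 -c "
from h import *
pullgo(4,0,0)"; python3 -m inch '[[[1,-3,0,0.2,0],[1,0,0,0,0]]]'; python3 -c "
from h import *
pullgo(4,0,0)"
```

```text
clock: 16.4
position: [0.4918, -0.0734, 0.0371]
ee_rot: [0.666, 3.003, -0.019]
force: [-0.5, 1.0, -1.6]
width: 0.237
pull in stop mm [-8.3  0.2  0.3] yaw -0.0 pitch 0.1 roll -0.7 F(stop axes) [-0.9  0.7 -1.6] w 0.237 t 16.4 tcp [ 0.4918 -0.0734  0.0371]
  go tool mm [-12.3  -0.2   1.1] turn -0.0 j [-0.26  0.48  0.37  2.16 -0.31  0.49  1.48]
clock: 16.6
position: [0.4939, -0.0744, 0.0369]
ee_rot: [0.666, 3.004, -0.019]
force: [-0.2, -0.0, -0.8]
width: 0.238
pull in stop mm [-6.1  0.1  0. ] yaw -0.0 pitch 0.1 roll -0.7 F(stop axes) [-0.1 -0.1 -0.8] w 0.238 t 16.6 tcp [ 0.4939 -0.0744  0.0369]
  go tool mm [-10.   -0.1   0.7] turn -0.0 j [-0.25  0.48  0.37  2.15 -0.31  0.5   1.48]
```

```bash
for i in 1; do python3 -m inch '[[[1,-2.5,0,0.2,0],[1,0,0,0,0]]]' ; python3 -c "
from h import *
pullgo(4,0,0)"; python3 -m inch '[[[1,-2.5,0,0.2,0],[1,0,0,0,0],[1,0,0,0,0]]]' ; python3 -c "
from h import *
pullgo(4,0,0)
t=cam('top');crop(t,150,180,270,300,'pics/t4.png',5)"; done
```

```text
clock: 16.8
position: [0.4952, -0.0751, 0.0366]
ee_rot: [0.666, 3.007, -0.018]
force: [-1.9, 1.4, -0.2]
width: 0.235
pull in stop mm [-4.7  0.1 -0.3] yaw -0.0 pitch 0.3 roll -0.7 F(stop axes) [-2.3  0.5 -0.2] w 0.235 t 16.8 tcp [ 0.4952 -0.0751  0.0366]
  go tool mm [-8.7 -0.1  0.2] turn -0.0 j [-0.25  0.49  0.37  2.15 -0.31  0.5   1.48]
clock: 17.1
position: [0.4964, -0.0758, 0.0364]
ee_rot: [0.667, 3.009, -0.018]
force: [-2.2, 1.0, 1.8]
width: 0.235
pull in stop mm [-3.3  0.  -0.6] yaw -0.0 pitch 0.4 roll -0.8 F(stop axes) [-2.4  0.   1.8] w 0.235 t 17.1 tcp [ 0.4964 -0.0758  0.0364]
  go tool mm [-7.3 -0.  -0.2] turn -0.0 j [-0.25  0.49  0.37  2.14 -0.31  0.5   1.48]
```

View pics/t4.png

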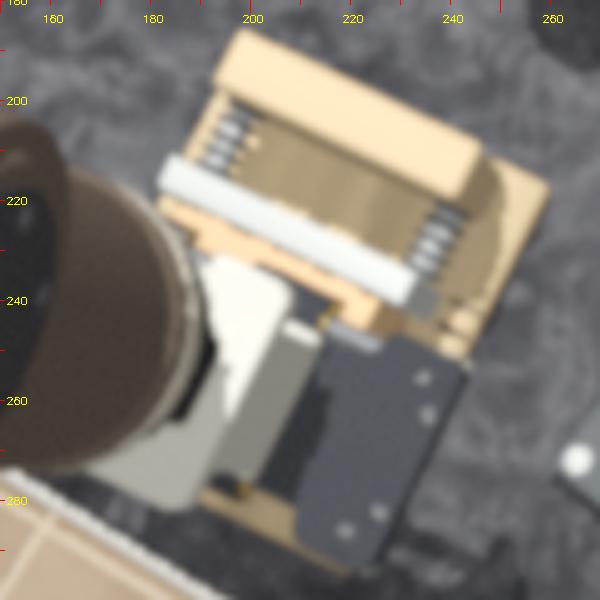

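Contact: the pull's back sits flush along the plate at (182–232, 222–245), with about 2.4 N on it. I keep pushing in small steps.

```bash
python3 -m inch '[[[1,-3,0,0.1,0],[1,-3,0,0.1,0],[1,0,0,0,0]]]' ; python3 -c "
from h import *
pullgo(4,0,0)"; python3 -m inch '[[[1,-2,0,0,0],[1,0,0,0,0],[1,0,0,0,0]]]' ; python3 -c "
from h import *
pullgo(4,0,0)"
```

```text
clock: 17.45
position: [0.499, -0.0769, 0.0365]
ee_rot: [0.667, 3.014, -0.016]
force: [-3.1, 2.0, 3.2]
width: 0.237
pull in stop mm [-0.6  0.  -0.7] yaw 0.0 pitch 0.7 roll -0.7 F(stop axes) [-3.7  0.5  3.2] w 0.237 t 17.4 tcp [ 0.499  -0.0769  0.0365]
  go tool mm [-4.7 -0.  -0.5] turn 0.0 j [-0.24  0.49  0.37  2.13 -0.31  0.52  1.49]
clock: 17.75
position: [0.4986, -0.0767, 0.0366]
ee_rot: [0.668, 3.018, -0.014]
force: [-4.0, 2.3, 3.2]
width: 0.237
pull in stop mm [-1.2  0.1 -0.7] yaw 0.0 pitch 1.0 roll -0.7 F(stop axes) [-4.7  0.4  3.2] w 0.237 t 17.8 tcp [ 0.4986 -0.0767  0.0366]
  go tool mm [-5.2 -0.1 -0.4] turn 0.0 j [-0.24  0.49  0.37  2.13 -0.31  0.52  1.49]
```

```bash
python3 -m inch '[[[1,-4,0,0,0],[1,-4,0,0,0]]]' ; python3 -c "
from h import *
pullgo(4,0,0)
for i in range(4): cam('top')
pullgo(4,0,0)"
```

```text
clock: 17.95
position: [0.5018, -0.0782, 0.0367]
ee_rot: [0.668, 3.026, -0.011]
force: [-13.7, 6.7, 13.6]
width: 0.235
pull in stop mm [ 2.1  0.1 -0.9] yaw 0.1 pitch 1.4 roll -0.7 F(stop axes) [-15.3   0.3  13.6] w 0.235 t 17.9 tcp [ 0.5018 -0.0782  0.0367]
  go tool mm [-1.9 -0.1 -0.8] turn 0.1 j [-0.23  0.5   0.37  2.11 -0.32  0.54  1.49]
pull in stop mm [ 2.3  0.1 -0.9] yaw 0.1 pitch 1.4 roll -0.7 F(stop axes) [-11.7   1.3  10.5] w 0.236 t 18.1 tcp [ 0.5019 -0.0783  0.0367]
  go tool mm [-1.7 -0.1 -0.8] turn 0.1 j [-0.23  0.5   0.37  2.11 -0.32  0.54  1.49]
```

```bash
python3 -c "
from h import *
for i in range(6): t=cam('top')
pullgo(4,0,0)
crop(t,170,190,260,270,'pics/t5.png',8)
C=lambda c:(c[0]/8+170-.44,c[1]/8+190-.44)
"
```

```text
pull in stop mm [ 2.3  0.1 -0.9] yaw 0.1 pitch 1.4 roll -0.7 F(stop axes) [-12.2   0.9   9.7] w 0.235 t 18.4 tcp [ 0.5019 -0.0783  0.0367]
  go tool mm [-1.7 -0.1 -0.8] turn 0.1 j [-0.23  0.5   0.37  2.11 -0.32  0.54  1.49]
```

View pics/t5.png

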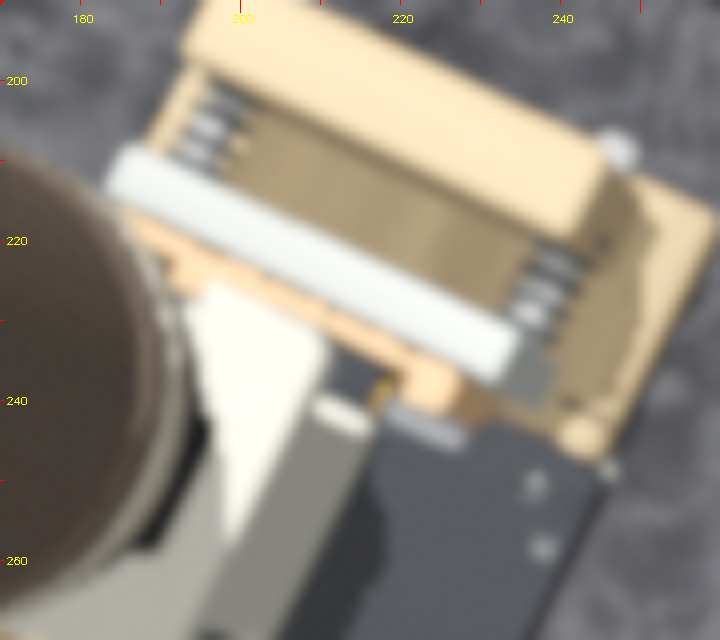

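```bash
python3 - <<'E'
from h import *
t=cam("top")
C=lambda c:(c[0]/8+170-.44,c[1]/8+190-.44)
I=np.linalg.inv(SF)
f=lambda c,z:((I@np.r_[onz(t,C(c),z),1])[:3]*1000).round(1)
print("face front corners",f((105,190),.068),f((500,386),.068))
print("face back corners",f((130,140),.068),f((522,335),.068))
print("pull right top corner",f((455,412),.064), f((465,380),.064))
pullgo(4)
E
```

```text
face front corners [10.8 47.9 56. ] [ 10.2 -49.1  56. ]
face back corners [22.9 48.2 56. ] [ 22.2 -48.3  56. ]
pull right top corner [  1.1 -42.   52. ] [  8.2 -40.7  52. ]
pull in stop mm [ 2.3  0.1 -0.9] yaw 0.1 pitch 1.4 roll -0.7 F(stop axes) [-10.9  -0.5   9.9] w 0.238 t 18.5 tcp [ 0.5019 -0.0783  0.0367]
  go tool mm [-1.7 -0.1 -0.8] turn 0.1 j [-0.23  0.5   0.37  2.11 -0.32  0.54  1.49]
```

Camera and arm agree that the plate is pushed back 9.3 mm (about 8.4 N), between the lines. I hold this without new rows for another 2 s.

```bash
python3 -c "
from h import *
for k in range(4):
    for i in range(10): t=cam('top')
    pullgo(4)
crop(t,155,190,375,340,'pics/t6.png',3)"
```

```text
pull in stop mm [ 2.3  0.1 -0.9] yaw 0.1 pitch 1.4 roll -0.7 F(stop axes) [-12.1   0.3   9.5] w 0.239 t 19.0 tcp [ 0.5019 -0.0783  0.0367]
  go tool mm [-1.7 -0.1 -0.8] turn 0.1 j [-0.23  0.5   0.37  2.11 -0.32  0.54  1.49]
pull in stop mm [ 2.3  0.1 -0.9] yaw 0.1 pitch 1.4 roll -0.7 F(stop axes) [-11.4   0.8  10.5] w 0.235 t 19.5 tcp [ 0.5019 -0.0783  0.0367]
  go tool mm [-1.7 -0.1 -0.8] turn 0.1 j [-0.23  0.5   0.37  2.11 -0.32  0.54  1.49]
pull in stop mm [ 2.3  0.1 -0.9] yaw 0.1 pitch 1.4 roll -0.7 F(stop axes) [-11.8   0.2  10.3] w 0.239 t 20.0 tcp [ 0.5019 -0.0783  0.0367]
  go tool mm [-1.7 -0.1 -0.8] turn 0.1 j [-0.23  0.5   0.37  2.11 -0.32  0.54  1.49]
pull in stop mm [ 2.4  0.1 -0.9] yaw 0.1 pitch 1.4 roll -0.7 F(stop axes) [-11.8   0.7   8.9] w 0.235 t 20.5 tcp [ 0.5019 -0.0783  0.0367]
  go tool mm [-1.7 -0.1 -0.8] turn 0.1 j [-0.23  0.5   0.37  2.11 -0.32  0.54  1.49]
```

View pics/t6.png

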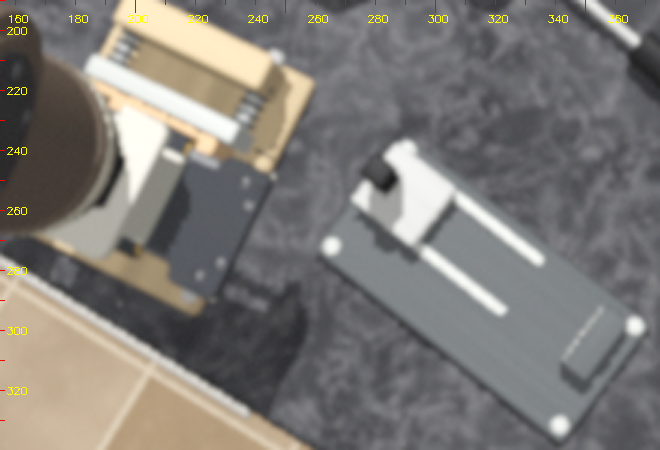

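The picture shows the plate pushed back evenly at (183–238, 210–238), the pull against it and the vise empty with its jaw open (post at 281,247). Position and force have been steady for 2.5 s, so I hand it in.

```bash
python3 -c "
from h import *
workorder.sign_off(); pullgo(4)"
```

```text
the job is handed in; nothing more can be done
the job is handed in; nothing more can be done
```

The job is handed in: the robot is still gripping the pull and pushing it against the jig's face plate. I slid the jaw open by its post, lifted the 80 mm pull out of the vise, stood it on the bed and pressed it on. The free-standing pull measures about 105 mm, so I left it alone.

Last checks before hand-in (clock 20.5 s), steady over the last 2.5 s:

| Check | Result |
|---|---|
| Plate pushed back | 9.3 mm by both camera and arm, between the lines |
| Push on the plate | about 8.4 N from the spring, a little under the 10 N asked for |
| Pull position | about 0.1 mm off centre, about 0° of yaw, on the bed |
| Pull tilt | at most about 1.4°, estimated from the arm's pose |
| Jaw travel | about 27.4 mm by camera, 29 mm by arm motion, plus the small starting opening |

- **Force readings disagree:** the wrist sensor read about 12 N along the push and about 10 N upward. The pull is pressing on the bed, and I take the difference from the 8.4 N to be friction there.
- **Arm tilt:** the tool picked up about 4° of tilt on the way. The pull was gripped and placed with nearly that same tilt, so little of it reached the pull.
- **Not checked:** the arm blocked the scene camera's view of the jig, so the final view is from the top camera only. I did not measure the mill, shaker, tumbler or screwdriver at the end. The arm stayed away from them.

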